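# Line up the cover hinge of the microscope

### The job

Swing the sprung lever of the pin feeder steadily across to its stop, so that it pushes the hinge pin into the fixed knuckle beside it, and let it spring back. Then lift the loose hinge leaf by its square grip and hold it level with its knuckle in the gap between the two fixed knuckles, so that all three holes line up. Finish while still holding it there, carried by the gripper alone and not resting or pressing on the hinge block or the pin; leave the objective, the dish and the mouse alone.

Things in the scene. Friction and masses are not known exactly. Their poses are not given: they have to be found in the camera images.
- fixed_bore (a point): Middle of the level hinge axis of the fixed hinge block, 70 mm above the bench. Axes: z up, y along the hinge axis, away from the pin feeder; x away from the open front. Two fixed tube knuckles (20 mm outside, 12 mm hole) lie on it, y = 19 to 39 and -39 to -19 mm. The 38 mm gap between them is open above, below and to the front (-x).
- lever (a joint): Sprung steel lever of the pin feeder, turns level about lever_pivot: 0 rad at rest, 0.6 at its stop. As it grows the knob moves to +y of fixed_bore (clockwise from above). A spring pulls it back to 0: 1.5 N at the knob at rest, 5 N at the stop. A peg under it pushes the pin along the channel, at the stop to 5 mm short of the gap; a fast swing shoots the pin farther.
- lever_knob (a point): Centre of the upright black round knob at the lever's free end, 16 mm in diameter and 38 mm tall, 111 mm above the bench (19 mm above the top of the lever arm). The point turns with the lever.
- lever_pivot (a point): Pivot of the lever (upright axis), 84 mm above the bench, 110 mm from the knob; at x = 60, y = -88 mm in the axes of fixed_bore.
- pin_mid (a point): Middle of the loose steel hinge pin, 8 mm in diameter, 44 mm long along its y axis, lying in the feeder channel. At the start its middle is about 72 mm from fixed_bore along -y, clear of the knuckle; pushed in by the lever it is about 46 mm from it.
- leaf_grip (a point): Centre of the grip of the loose hinge leaf: a black post 20 mm square, 36 mm tall, sides along the leaf's x and y, 5 to 41 mm above the leaf's underside (this point 23 mm). Aluminium plate 5 mm thick, 64 mm wide, x = -42 to 34 mm from the grip, flat on the bench. x points from grip to knuckle, z up. 0.11 to 0.22 kg, balanced near the grip. Fitted, its axes are parallel to fixed_bore's.
- leaf_bore (a point): Middle of the hole in the leaf's knuckle (tube along y, 20 mm outside, 12 mm hole, 30 mm long, on a tongue 30 mm wide): 50 mm ahead of the grip along the leaf's x, 10 mm above its underside (13 mm below leaf_grip).
- jamb: The fixed hinge block, origin on the bench under fixed_bore, same axes. White block, top plate 65 mm high, from x = 17 mm back, between y = -45 and 45; thin tongues to the knuckles. Grey pin feeder at y = -120 to -40 mm, x = -12 to 12, 74 mm high, its channel open at the top with the pin on the hinge axis. Foot plate 6 mm thick, x -25 to 85, y -138 to 52 mm.
- objective: Bystander: steel microscope objective standing upright, 34 mm in diameter, 50 mm tall; origin at the centre of its underside.
- dish: Bystander: clear closed petri dish, 60 mm in diameter, 14 mm tall; origin at the centre of its underside.
- mouse: Bystander: black computer mouse, 105 x 60 x 32 mm; origin at the centre of its underside.

How it is judged:
On the way, in this order (a step that is already met when the one before it is completed fails the run):
1. the lever is swung to its stop (value of joint lever above 0.55 rad), for 0.1 s.
2. the lever is let go and back at rest, the pin stays in the fixed knuckle (value of joint lever below 0.06 rad and y of pin_mid in the frame of fixed_bore above -0.0495 m), for 0.1 s.
At the end, for the whole second after the job is handed in: Gripper holds the leaf still and level (0.15 rad), hole within 3 mm of the hinge axis in x and z, 4 mm along y, axes within 0.1 rad; block bears under 1 N of it, pin under 0.5 N. Lever below 0.06 rad; pin middle 40 to 49.5 mm from the hinge middle, nose out of the gap (all of step 2 and x of leaf_bore in the frame of fixed_bore between -0.003 and 0.003 m and z of leaf_bore in the frame of fixed_bore between -0.003 and 0.003 m and y of leaf_bore in the frame of fixed_bore between -0.004 and 0.004 m and angle between the y axis of leaf_bore and the y axis of fixed_bore, either way round below 0.1 rad and angle between leaf_bore's own z axis and vertical below 0.15 rad and contact force between leaf and jamb below 1 N and contact force between leaf and pin below 0.5 N and contact force between the fingers and leaf above 2 N and linear speed of leaf below 0.02 m/s and y of pin_mid in the frame of fixed_bore below -0.04 m); the arm keeps its last pose, push and grip.
It fails at once if the objective is disturbed (distance of objective from where it was at the start of the episode above 0.02 m).
It fails at once if the dish is disturbed (distance of dish from where it was at the start of the episode above 0.02 m).
It fails at once if the mouse is disturbed (distance of mouse from where it was at the start of the episode above 0.02 m).
It also fails if it takes over 51 s, if anything falls off the work surface, if the arm or the gripper's body presses on something with over 40 N, if the wrist force passes 120 N, or if a joint passes its speed limit or range.

### The arm

A 6-joint arm with a two-finger parallel gripper is mounted at the origin on the work surface. World frame = base frame: x ahead of the robot, y to its left, z up, the work surface at z = 0. Lengths are in m, angles in rad, forces in N, time in s.
With the tool pointing down it reaches from about 0.325 to 1 m from the base axis. Payload 5.1 kg.
Tool frame: the origin (TCP) lies midway between the tips of the shut fingers; the grasp point (between the pads) lies 19 mm behind it (grasp_offset is the distance from the TCP to the grasp point, in m); z points along the fingers, y is the line along which they close (so a half turn about z gives the same grasp; the last joint's range is limited). The gripper opens to 85 mm and grips with 20 to 120 N. Pads are 22 mm wide; open, the fingers measure 114 mm over their backs; the gripper's body (76 mm by 85 mm) begins 54 mm behind the grasp point. The pads swing forward as they close: fully open they stand 13 mm farther back than shut.
Start: joints at [-1.295, 0.124, 1.65, -0, 1.367, -0.083], TCP at [0.228, -0.609, 0.231] pointing down, gripper open.
Joint ranges: [-2.61, 2.61], [-1.02, 2.33], [0.03, 2.71], [-1.35, 4.49], [0.32, 2.68], [-2.91, 2.91]. Speed limits (rad/s): [2.57, 2.57, 3.14, 3.14, 3.14, 3.14].

### API

Orientations are given as [roll, pitch, yaw] about the fixed x, y, z axes, in that order (R = Rz(yaw) Ry(pitch) Rx(roll)).
In Python, from plant import * gives the robot as it stands. The module is installed in compiled form; this text tells all that it offers.
- The arm moves only by the tool send_rows, never from a script. Its argument "deltas" is a list of rows, each an object with "gripper": the closure, from 0 (fully open) to 1 (shut); "xyz": the shift along the tool's x, y, z normalised to -1 to 1, where 1 is 400 mm, a list of three; "rotation": the turn, a rotation vector about the tool's x, y, z normalised to -1 to 1, where 1 is 45 degrees, a list of three. In form: [{"gripper": gripper, "xyz": [tx, ty, tz], "rotation": [rx, ry, rz]}, ...]. A call has 1 to 20 rows; each row shifts and turns the commanded pose from where the row before left it, along the tool's axes as they then stand; what a row does not reach is not made up. A row lasts 1/12 s, in which the tool goes at most 41.7 mm and 7.16 degrees, less where a joint would pass 70% of its speed; a pose out of reach is approached as far as the arm can. A call with a number of a shift or a turn outside -1 to 1 is refused whole. A call with a gripper value outside its range is refused whole. The fingers move at their own pace and stop on an object; "force" is the grip in N (left out, the last holds). Time passes only in rows, so rows that do not move let the fingers close. It gives the time, the measured TCP pose, the force, the opening and the grip force at its end, in the units of the state.
- get_state(): the state, without advancing time (a new reading comes with each control period).
- snapshot(name): name is "scene" or "top"; returns a dict with "pixels" (400x640x3 uint8, red, green, blue), "K" (3x3 intrinsics, pixels), "rvec" (rotation vector, rad) and "tvec" (3), from world to camera coordinates, as OpenCV has them. Camera axes: x right, y down, z forward; pixel columns grow to the right and rows downward; lengths in m; the calibration is good to about 2 mm. A picture is of the moment at which its call begins. There is no depth.
- sign_off(): hands the job in; it is judged then, once.
The state is a dict: "time_s": time; "joint_positions": joint angles; "qvel": joint speeds; "effort": joint torques, N m; "position": TCP position; "tool_rot": TCP orientation; "wrist_force": force on the tool from outside, world axes, zero at the start; "moment": the same for the moment, N m; "width": finger opening in m; "grasp_force": force on a finger pad.
Only numpy, scipy, OpenCV 4.12 (cv2) and the standard library are available. Lean on these libraries where they do the work, as an engineer would, in place of code of your own. Each camera call takes 0.05 s, during which the arm holds its last target. There are 200 camera calls.

## Working session

There is one attempt and no reset: what is moved stays moved. The work goes in short steps, Python scripts to look and compute and a tool call to move; the robot and the scene stay as the last step left them, time stands still between calls to the robot, and variables do not carry over. Pictures are saved under pics/ and viewed, at most 10 in all, crops included, and the job is handed in when it is done.

Besides the shell and the picture viewer there is one more tool, called in YAML: its name, and indented under it one key for each argument. send_rows: Moves the arm, as the interface text tells. Scaled input: -1 to 1 covers 400 mm each way for a shift and 45 degrees each way for a turn. Its arguments: {"type":"object","properties":{"deltas":{"type":"array"},"force":{"type":"number"}},"required":["deltas"]}

```bash
mkdir -p pics
python3 - <<'E'
from plant import *
import cv2,numpy as np,pickle
s=get_state();print({k:np.round(v,3) for k,v in s.items()})
for n in("scene","top"):
    d=snapshot(n);pickle.dump(d,open(n+"0.pkl","wb"))
    cv2.imwrite(f"pics/{n}0.png",d["pixels"][:,:,::-1])
    R=cv2.Rodrigues(np.array(d["rvec"]))[0];print(n,d["K"],-R.T@np.array(d["tvec"]).ravel(),R[2])
E
```

```text
{'time_s': np.float64(0.0), 'joint_positions': array([-1.295,  0.125,  1.652,  0.   ,  1.367, -0.083]), 'qvel': array([-0.001, -0.001,  0.002,  0.002,  0.   ,  0.001]), 'effort': array([ 1.0000e-03, -4.2361e+01, -3.6545e+01,  0.0000e+00,  7.0000e-03,
        0.0000e+00]), 'position': array([ 0.228, -0.608,  0.23 ]), 'tool_rot': array([-3.14 , -0.   ,  0.359]), 'wrist_force': array([-0.279, -0.469,  0.163]), 'moment': array([ 0.011, -0.004,  0.019]), 'grasp_force': np.float64(0.0), 'width': np.float64(0.085)}
scene [[437.77319731   0.         315.27753019]
 [  0.         437.77319731 196.32718926]
 [  0.           0.           1.        ]] [1.26876456 0.58121936 0.73852081] [-0.65255562 -0.47937632 -0.58683005]
top [[480.67917864   0.         322.59240872]
 [  0.         480.67917864 196.27083685]
 [  0.           0.           1.        ]] [0.45149029 0.05690208 1.18825727] [ 0.09025361  0.011342   -0.99585423]
```

View pics/scene0.png

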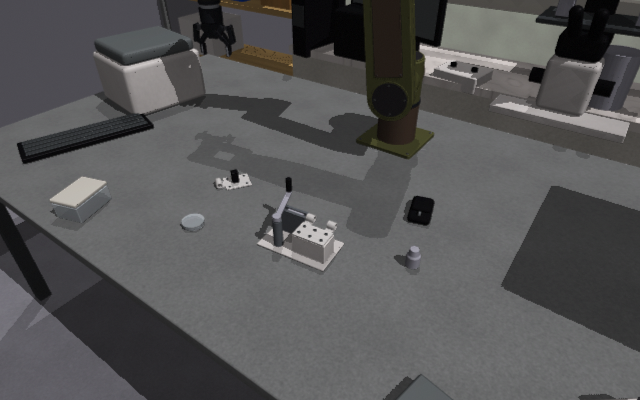

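View pics/top0.png

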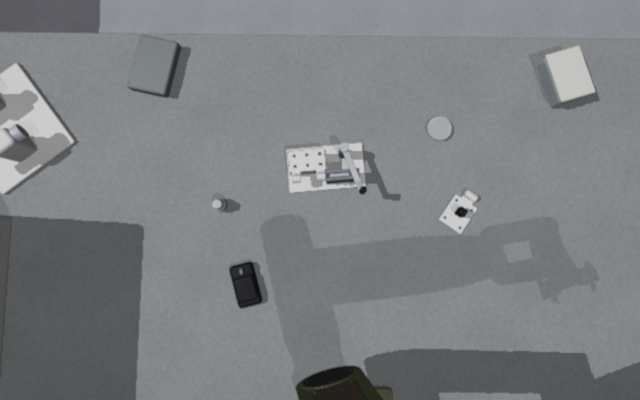

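The scene view shows the leaf at about (233,180), the jamb at about (300,240) and the lever knob at (289,184). In the top view the leaf is at (460,212), the jamb at (327,167), the knob at (363,190), the dish at (440,128), the objective at (219,205) and the mouse at (246,285). Next I'll look at enlarged crops.

```bash
cat > h.py <<'E'
import cv2,numpy as np,pickle
def cam(d):
    R=cv2.Rodrigues(np.array(d["rvec"],float))[0];t=np.array(d["tvec"],float).ravel();return np.array(d["K"]),R,t
def ray(d,uv):
    K,R,t=cam(d);v=R.T@np.linalg.inv(K)@np.array([uv[0],uv[1],1.]);return -R.T@t,v/np.linalg.norm(v)
def plane(d,uv,z):
    c,v=ray(d,uv);return c+v*(z-c[2])/v[2]
def tri(d1,u1,d2,u2):
    P=[K@np.c_[R,t] for K,R,t in(cam(d1),cam(d2))]
    X=cv2.triangulatePoints(P[0],P[1],np.array(u1,float).reshape(2,1),np.array(u2,float).reshape(2,1)).ravel();X=X[:3]/X[3]
    return X
def proj(d,X):
    return cv2.projectPoints(np.array(X,float).reshape(-1,3),np.array(d["rvec"],float),np.array(d["tvec"],float),np.array(d["K"]),None)[0].reshape(-1,2)
E
python3 - <<'E'
from h import *
T=pickle.load(open("top0.pkl","rb"))["pixels"][:,:,::-1];S=pickle.load(open("scene0.pkl","rb"))["pixels"][:,:,::-1]
f=lambda I,x,y,w,h,k:cv2.resize(I[y:y+h,x:x+w],None,fx=k,fy=k,interpolation=cv2.INTER_CUBIC)
a=f(T,280,130,100,70,4);b=f(T,430,180,60,70,4);c=f(S,250,170,100,100,3);e=f(S,205,160,60,50,6)
C=np.zeros((590,720,3),np.uint8)
C[:280,:400]=a;C[:280,400:640]=b;C[285:585,:300]=c;C[285:585,305:665]=e
cv2.imwrite("pics/c1.png",C)
E
```

```text
(no output)
```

View pics/c1.png

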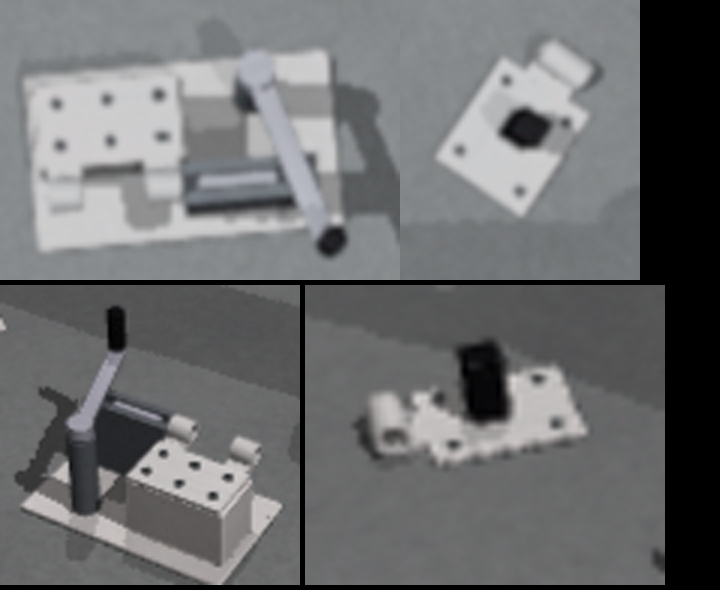

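The crops are clear. In the top crop the jamb plate corners are at about (25,75), (328,50), (342,225) and (40,250). The pivot is at (255,68), the knob at (330,240) and the leaf corners at (505,57), (590,115), (522,215) and (437,157). I'll refine these with masks.

Run:
```python
from h import *
T=pickle.load(open("top0.pkl","rb"));S=pickle.load(open("scene0.pkl","rb"))
k4=lambda x,y,ox,oy,k:((x+.5)/k-.5+ox,(y+.5)/k-.5+oy)
A=lambda x,y:k4(x,y,280,130,4);B=lambda x,y:k4(x-400,y,430,180,4)
C=lambda x,y:k4(x,y-285,250,170,3);E=lambda x,y:k4(x-305,y-285,205,160,6)
pr=lambda n,X:print(n,np.round(np.array(X)*1000,1))
def quad(P,Z,L):
    W=np.array([plane(T,p,Z)[:2] for p in P]);L=np.array(L)/1000
    a=W-W.mean(0);b=L-L.mean(0);th=np.arctan2((b[:,0]*a[:,1]-b[:,1]*a[:,0]).sum(),(b*a).sum())
    R=np.array([[np.cos(th),-np.sin(th)],[np.sin(th),np.cos(th)]]);t=W.mean(0)-R@L.mean(0)
    print(" yaw",np.degrees(th)," org",np.round(t*1000,1),"res",np.round((W-(L@R.T+t))*1000,1).tolist());return R,t
# sub-pixel corners
g=lambda d:cv2.cvtColor(d["pixels"],cv2.COLOR_RGB2GRAY)
def sub(P,d):return cv2.cornerSubPix(g(d),np.array(P,np.float32).reshape(-1,1,2),(3,3),(-1,-1),(3,50,.01)).reshape(-1,2)
pj=[A(25,75),A(328,50),A(342,225),A(40,250)];Lj=[(85,52),(85,-138),(-25,-138),(-25,52)]
pl=[B(505,57),B(590,115),B(522,215),B(437,157)];Ll=[(34,32),(34,-32),(-42,-32),(-42,32)]
print("jamb");quad(pj,.006,Lj);Rj,tj=quad(sub(pj,T),.006,Lj)
print("leaf");quad(pl,.005,Ll);Rl,tl=quad(sub(pl,T),.005,Ll)
# two-view checks
pr("knob top",tri(T,A(332,238),S,C(116,310)))
pr("pivot",tri(T,A(256,66),S,C(80,424)))
pr("grip top",tri(T,B(523,127),S,E(480,348)))
X=tri(T,A(102,104-5),S,C(194,464));
# holes: block top, 6 dark dots, outermost
for n,a,c in(("holeBL",(56,104),(213,496)),("holeBR",(158,95),(146,471)),("holeFL",(60,146),(228,477)),("holeFR",(162,137),(163,453))):
    X=tri(T,A(*a),S,C(*c));pr(n,X);pr("  jamb",Rj.T@(X[:2]-tj))
for n,a,c in(("leaf holes a",(506,80),(455,444)),("b",(520,191),(540,378)),("c",(460,150),(557,423))):pr(n,tri(T,B(*a),S,E(*c)))
for n,p in(("bore",(0,0)),("pivot",(60,-88))):pr(n,Rj@np.array(p)/1000+tj) if 0 else pr(n,Rj@(np.array(p)/1000)+tj)
for n,u in(("knob z130",(332,238)),):
    X=plane(T,A(*u),.130);pr(n,X);pr(" jamb",Rj.T@(X[:2]-tj))
pr("pivotTop z92 jamb",Rj.T@(plane(T,A(256,66),.092)[:2]-tj))
pr("knuckle L far end z80",Rj.T@(plane(T,A(65,190),.08)[:2]-tj));pr("knR",Rj.T@(plane(T,A(165,180),.08)[:2]-tj))
pr("gripz41",plane(T,B(523,127),.041))
for n,u,z in(("obj",(219,205),.05),("dish",(440,128),.014),("mouse",(246,285),.03)):pr(n,plane(T,u,z))
```

```text
jamb
 yaw 5.579935593068689  org [597.6 104.1] res [[0.1, -0.2], [0.0, 0.2], [-0.1, 1.3], [0.1, -1.3]]
 yaw 5.926927973591665  org [596.3 104.2] res [[-0.4, 0.6], [-0.9, 0.1], [0.4, 0.8], [1.0, -1.5]]
leaf
 yaw -34.12238601349508  org [ 524.3 -265.2] res [[-0.8, -0.4], [0.0, 0.8], [1.0, 0.5], [-0.2, -0.9]]
 yaw -34.18179411244729  org [ 523.9 -264.2] res [[-0.3, 0.1], [-0.4, 0.6], [0.5, 0.1], [0.2, -0.8]]
knob top [564.9 -19.6 127.7]
pivot [667.6  23.2  91.6]
grip top [ 525.5 -260.3   42. ]
holeBL [649.2 140.   62.5]
  jamb [56.4 30.2]
holeBR [655.5  79.6  62.2]
  jamb [ 56.4 -30.6]
holeFL [624.2 137.   62.6]
  jamb [31.1 29.7]
holeFR [630.2  77.   62.3]
  jamb [ 31.  -30.6]
leaf holes a [ 555.3 -259.1    2.3]
b [ 486.8 -266.9    1.8]
c [ 511.8 -230.8    1.7]
bore [596.3 104.2]
pivot [665.   22.9]
knob z130 [564.6 -19.3 130. ]
 jamb [ -44.3 -119.6]
pivotTop z92 jamb [ 62.8 -88.6]
knuckle L far end z80 [ 2.3 28. ]
knR [  3.  -30.4]
gripz41 [ 524.2 -258.9   41. ]
obj [530.1 316.   50. ]
dish [ 732.2 -218.1   14. ]
mouse [341.4 249.3  30. ]
```

send_rows:
  deltas:
    - {"gripper": 1, "xyz": [0, 0, 0], "rotation": [0, 0, 0.11]}
    - {"gripper": 1, "xyz": [0, 0, 0], "rotation": [0, 0, 0.11]}
    - {"gripper": 1, "xyz": [0, 0, 0], "rotation": [0, 0, 0.108]}
  force: 40

```text
time_s: 0.35
position: [0.2281, -0.6083, 0.2306]
tool_rot: [-3.14, 0.0, 0.097]
wrist_force: [-0.4, 0.4, 0.4]
width: 0.0519
grasp_force: 0.0
```

send_rows:
  deltas:
    - {"gripper": 1, "xyz": [0.0546, -0.0703, 0.004], "rotation": [0, 0, 0]}
    - {"gripper": 1, "xyz": [0.0546, -0.0703, 0.004], "rotation": [0, 0, 0]}
    - {"gripper": 1, "xyz": [0.0546, -0.0703, 0.004], "rotation": [0, 0, 0]}
    - {"gripper": 1, "xyz": [0.0546, -0.0703, 0.004], "rotation": [0, 0, 0]}
    - {"gripper": 1, "xyz": [0.0546, -0.0703, 0.004], "rotation": [0, 0, 0]}
    - {"gripper": 1, "xyz": [0.0546, -0.0703, 0.004], "rotation": [0, 0, 0]}
    - {"gripper": 1, "xyz": [0.0546, -0.0703, 0.004], "rotation": [0, 0, 0]}
    - {"gripper": 1, "xyz": [0.0546, -0.0703, 0.004], "rotation": [0, 0, 0]}
    - {"gripper": 1, "xyz": [0.0546, -0.0703, 0.004], "rotation": [0, 0, 0]}
    - {"gripper": 1, "xyz": [0.0546, -0.0703, 0.004], "rotation": [0, 0, 0]}
    - {"gripper": 1, "xyz": [0.0546, -0.0703, 0.004], "rotation": [0, 0, 0]}
    - {"gripper": 1, "xyz": [0.0546, -0.0703, 0.004], "rotation": [0, 0, 0]}
    - {"gripper": 1, "xyz": [0.0546, -0.0703, 0.004], "rotation": [0, 0, 0]}
    - {"gripper": 1, "xyz": [0.0546, -0.0703, 0.004], "rotation": [0, 0, 0]}
    - {"gripper": 1, "xyz": [0.0546, -0.0703, 0.004], "rotation": [0, 0, 0]}
    - {"gripper": 1, "xyz": [0.0546, -0.0703, 0.004], "rotation": [0, 0, 0]}
    - {"gripper": 1, "xyz": [0.0546, -0.0703, 0.004], "rotation": [0, 0, 0]}
    - {"gripper": 1, "xyz": [0.0546, -0.0703, 0.004], "rotation": [0, 0, 0]}

```text
time_s: 1.85
position: [0.5685, -0.0635, 0.202]
tool_rot: [-3.141, 0.001, 0.101]
wrist_force: [0.9, -0.7, -0.4]
width: -0.0
grasp_force: 0.0
```

send_rows:
  deltas:
    - {"gripper": 1, "xyz": [0, 0, 0.064], "rotation": [0, 0, 0]}
    - {"gripper": 1, "xyz": [0, 0, 0.064], "rotation": [0, 0, 0]}
    - {"gripper": 1, "xyz": [0, 0, 0.064], "rotation": [0, 0, 0]}
    - {"gripper": 1, "xyz": [0, 0, 0.064], "rotation": [0, 0, 0]}
    - {"gripper": 1, "xyz": [0, -0.01, 0], "rotation": [0, 0, 0]}
    - {"gripper": 1, "xyz": [0, -0.01, 0], "rotation": [0, 0, 0]}
    - {"gripper": 1, "xyz": [0, -0.01, 0], "rotation": [0, 0, 0]}
    - {"gripper": 1, "xyz": [0, -0.006, 0], "rotation": [0, 0, 0]}
    - {"gripper": 1, "xyz": [0, -0.006, 0], "rotation": [0, 0, 0]}
    - {"gripper": 1, "xyz": [0, -0.006, 0], "rotation": [0, 0, 0]}
    - {"gripper": 1, "xyz": [0, -0.006, 0], "rotation": [0, 0, 0]}
    - {"gripper": 1, "xyz": [0, -0.006, 0], "rotation": [0, 0, 0]}
    - {"gripper": 1, "xyz": [0, -0.006, 0], "rotation": [0, 0, 0]}

```text
time_s: 2.93
position: [0.5655, -0.0393, 0.1006]
tool_rot: [3.14, -0.0, 0.101]
wrist_force: [-1.4, -2.0, 1.2]
width: -0.0002
grasp_force: 1.1
```

Run:
```python
from plant import *
from h import *
f=lambda I,x,y,w,h,k:cv2.resize(I[y:y+h,x:x+w,::-1],None,fx=k,fy=k,interpolation=cv2.INTER_CUBIC)
S=snapshot("scene")["pixels"];T=snapshot("top")["pixels"]
cv2.imwrite("pics/c2.png",np.hstack([f(S,240,140,100,100,4),f(T,290,125,100,100,4)]))
```

```text
(no output)
```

View pics/c2.png

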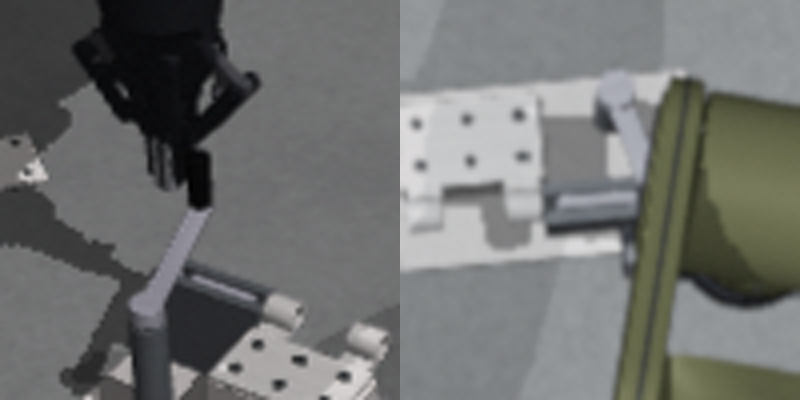

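The fingers are beside the knob, at about (165,170) against (200,180) in the scene crop. The force is about 2 N, so they are touching it.

send_rows:
  deltas:
    - {"gripper": 1, "xyz": [0, -0.007, 0], "rotation": [0, 0, 0]}
    - {"gripper": 1, "xyz": [0, -0.007, 0], "rotation": [0, 0, 0]}
    - {"gripper": 1, "xyz": [0, -0.007, 0], "rotation": [0, 0, 0]}
    - {"gripper": 1, "xyz": [0, -0.007, 0], "rotation": [0, 0, 0]}
    - {"gripper": 1, "xyz": [0, -0.007, 0], "rotation": [0, 0, 0]}
    - {"gripper": 1, "xyz": [0, -0.007, 0], "rotation": [0, 0, 0]}
    - {"gripper": 1, "xyz": [0, -0.007, 0], "rotation": [0, 0, 0]}
    - {"gripper": 1, "xyz": [0, -0.007, 0], "rotation": [0, 0, 0]}
    - {"gripper": 1, "xyz": [0, -0.007, 0], "rotation": [0, 0, 0]}
    - {"gripper": 1, "xyz": [0, -0.007, 0], "rotation": [0, 0, 0]}
    - {"gripper": 1, "xyz": [0, -0.007, 0], "rotation": [0, 0, 0]}
    - {"gripper": 1, "xyz": [0, -0.007, 0], "rotation": [0, 0, 0]}
    - {"gripper": 1, "xyz": [0, -0.007, 0], "rotation": [0, 0, 0]}
    - {"gripper": 1, "xyz": [0, -0.007, 0], "rotation": [0, 0, 0]}
    - {"gripper": 1, "xyz": [0, -0.007, 0], "rotation": [0, 0, 0]}
    - {"gripper": 1, "xyz": [0, -0.007, 0], "rotation": [0, 0, 0]}
    - {"gripper": 1, "xyz": [0, -0.007, 0], "rotation": [0, 0, 0]}
    - {"gripper": 1, "xyz": [0, -0.006, 0], "rotation": [0, 0, 0]}
    - {"gripper": 1, "xyz": [0, -0.004, 0], "rotation": [0, 0, 0]}
    - {"gripper": 1, "xyz": [0, -0.003, 0], "rotation": [0, 0, 0]}

```text
time_s: 4.7
position: [0.5609, 0.0136, 0.1002]
tool_rot: [3.141, -0.002, 0.101]
wrist_force: [3.3, -4.6, -3.8]
width: 0.0001
grasp_force: 2.5
```

send_rows:
  deltas:
    - {"gripper": 1, "xyz": [0, -0.003, 0], "rotation": [0, 0, 0]}
    - {"gripper": 1, "xyz": [0, -0.003, 0], "rotation": [0, 0, 0]}
    - {"gripper": 1, "xyz": [0, -0.003, 0], "rotation": [0, 0, 0]}

```text
time_s: 4.95
position: [0.5609, 0.0169, 0.1004]
tool_rot: [3.141, -0.003, 0.101]
wrist_force: [4.1, -4.5, -4.2]
width: 0.0
grasp_force: 2.7
```

send_rows:
  deltas:
    - {"gripper": 1, "xyz": [0, -0.003, 0], "rotation": [0, 0, 0]}
    - {"gripper": 1, "xyz": [0, -0.003, 0], "rotation": [0, 0, 0]}
    - {"gripper": 1, "xyz": [0, -0.003, 0], "rotation": [0, 0, 0]}
    - {"gripper": 1, "xyz": [0, -0.003, 0], "rotation": [0, 0, 0]}

```text
time_s: 5.28
position: [0.5609, 0.0215, 0.1007]
tool_rot: [3.14, -0.004, 0.101]
wrist_force: [3.7, -5.7, -3.8]
width: 0.0002
grasp_force: 3.1
```

send_rows:
  deltas:
    - {"gripper": 1, "xyz": [0, -0.003, 0], "rotation": [0, 0, 0]}
    - {"gripper": 1, "xyz": [0, -0.003, 0], "rotation": [0, 0, 0]}

```text
time_s: 5.45
position: [0.561, 0.0236, 0.1009]
tool_rot: [3.14, -0.005, 0.101]
wrist_force: [4.3, -9.4, -3.7]
width: 0.0
grasp_force: 4.8
```

send_rows:
  deltas:
    - {"gripper": 1, "xyz": [0, -0.003, 0], "rotation": [0, 0, 0]}
    - {"gripper": 1, "xyz": [0, 0, 0], "rotation": [0, 0, 0]}
    - {"gripper": 1, "xyz": [0, 0, 0], "rotation": [0, 0, 0]}

```text
time_s: 5.7
position: [0.561, 0.0237, 0.1009]
tool_rot: [3.138, -0.005, 0.101]
wrist_force: [5.2, -10.0, -3.4]
width: 0.0002
grasp_force: 5.4
```

Run:
```python
from plant import *
from h import *
f=lambda I,x,y,w,h,k:cv2.resize(I[y:y+h,x:x+w,::-1],None,fx=k,fy=k,interpolation=cv2.INTER_CUBIC)
S=snapshot("scene");T=snapshot("top");pickle.dump((S,T),open("stop.pkl","wb"))
cv2.imwrite("pics/c3.png",np.hstack([f(S["pixels"],250,150,100,100,4),f(T["pixels"],290,125,100,100,4)]))
```

```text
(no output)
```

View pics/c3.png

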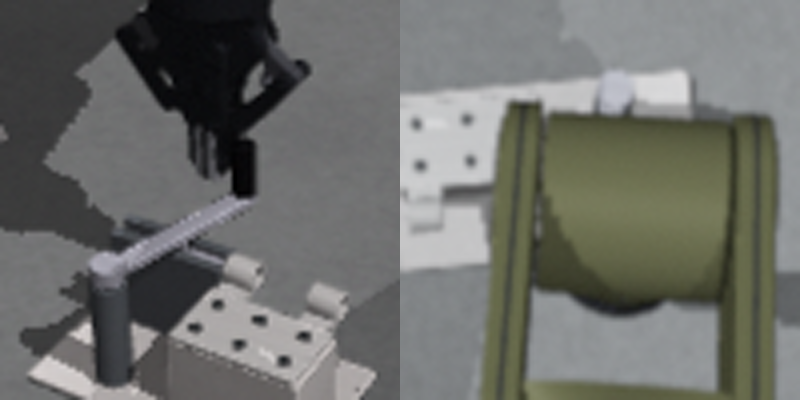

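The lever is at its stop: the arm spans (105,265) to (245,195) in the scene crop, the tool has stalled, and the force rose to 10 N. I'll back off smoothly so the lever follows, then rise.

send_rows:
  deltas:
    - {"gripper": 1, "xyz": [0, 0.014, 0], "rotation": [0, 0, 0]}
    - {"gripper": 1, "xyz": [0, 0.014, 0], "rotation": [0, 0, 0]}
    - {"gripper": 1, "xyz": [0, 0.014, 0], "rotation": [0, 0, 0]}
    - {"gripper": 1, "xyz": [0, 0.014, 0], "rotation": [0, 0, 0]}
    - {"gripper": 1, "xyz": [0, 0.014, 0], "rotation": [0, 0, 0]}
    - {"gripper": 1, "xyz": [0, 0.014, 0], "rotation": [0, 0, 0]}
    - {"gripper": 1, "xyz": [0, 0.014, 0], "rotation": [0, 0, 0]}
    - {"gripper": 1, "xyz": [0, 0.014, 0], "rotation": [0, 0, 0]}
    - {"gripper": 1, "xyz": [0, 0.014, 0], "rotation": [0, 0, 0]}
    - {"gripper": 1, "xyz": [0, 0.014, 0], "rotation": [0, 0, 0]}
    - {"gripper": 1, "xyz": [0, 0.014, 0], "rotation": [0, 0, 0]}
    - {"gripper": 1, "xyz": [0, 0.014, 0], "rotation": [0, 0, 0]}
    - {"gripper": 1, "xyz": [0, 0.014, 0], "rotation": [0, 0, 0]}
    - {"gripper": 1, "xyz": [0, 0.02, 0], "rotation": [0, 0, 0]}
    - {"gripper": 1, "xyz": [0, 0.03, -0.03], "rotation": [0, 0, 0]}
    - {"gripper": 1, "xyz": [0, 0.03, -0.06], "rotation": [0, 0, 0]}
    - {"gripper": 1, "xyz": [0, 0, -0.08], "rotation": [0, 0, 0]}

```text
time_s: 7.22
position: [0.5678, -0.0807, 0.1666]
tool_rot: [-3.14, 0.006, 0.1]
wrist_force: [0.7, -0.3, 0.3]
width: 0.0001
grasp_force: 0.0
```

Run:
```python
from plant import *
from h import *
s=get_state();print(s["position"],s["tool_rot"],s["wrist_force"])
p=np.array(s["position"]);y=s["tool_rot"][2]
tgt=np.array([.525,-.2645,p[2]]);d=tgt-p
print("tool",d[0]*np.cos(y)+d[1]*np.sin(y),d[0]*np.sin(y)-d[1]*np.cos(y))
```

```text
[ 0.56781338 -0.08065032  0.16663957] [-3.14032805  0.00554955  0.09957535] [ 0.69111707 -0.33443206  0.2869285 ]
tool -0.06087796236179435 0.1786828638536411
```

send_rows:
  deltas:
    - {"gripper": 1, "xyz": [-0.0254, 0.0745, 0], "rotation": [0, 0, 0]}
    - {"gripper": 1, "xyz": [-0.0254, 0.0745, 0], "rotation": [0, 0, 0]}
    - {"gripper": 1, "xyz": [-0.0254, 0.0745, 0], "rotation": [0, 0, 0]}
    - {"gripper": 0, "xyz": [-0.0254, 0.0745, 0], "rotation": [0, 0, 0]}
    - {"gripper": 0, "xyz": [-0.0254, 0.0745, 0], "rotation": [0, 0, 0]}
    - {"gripper": 0, "xyz": [-0.0254, 0.0745, 0], "rotation": [0, 0, 0]}
    - {"gripper": 0, "xyz": [0, 0, 0.02], "rotation": [0, 0, 0.148]}
    - {"gripper": 0, "xyz": [0, 0, 0.02], "rotation": [0, 0, 0.148]}
    - {"gripper": 0, "xyz": [0, 0, 0.02], "rotation": [0, 0, 0.148]}
    - {"gripper": 0, "xyz": [0, 0, 0.02], "rotation": [0, 0, 0.148]}
    - {"gripper": 0, "xyz": [0, 0, 0.02], "rotation": [0, 0, 0.148]}
    - {"gripper": 0, "xyz": [0, 0, 0.02], "rotation": [0, 0, 0.147]}

```text
time_s: 8.22
position: [0.5269, -0.2638, 0.1207]
tool_rot: [-3.141, -0.001, -0.602]
wrist_force: [0.2, -1.0, -0.2]
width: 0.0854
grasp_force: 0.0
```

Run:
```python
from plant import *
from h import *
f=lambda I,x,y,w,h,k:cv2.resize(I[y:y+h,x:x+w,::-1],None,fx=k,fy=k,interpolation=cv2.INTER_CUBIC)
S=snapshot("scene");T=snapshot("top");pickle.dump((S,T),open("g.pkl","wb"))
cv2.imwrite("pics/c4.png",np.hstack([f(S["pixels"],200,110,100,110,4),f(T["pixels"],280,125,100,110,4)]))
print(get_state())
```

```text
{'time_s': 8.3167, 'joint_positions': array([-5.55029625e-01,  8.60017545e-02,  1.88716517e+00,  7.77986925e-05,
        1.17085790e+00,  1.61131245e+00]), 'qvel': array([ 0.00151474, -0.01231379, -0.01787631, -0.00115075,  0.00840262,
       -0.09723964]), 'effort': array([-1.37251482e-02, -3.82134140e+01, -3.44274008e+01,  4.39628246e-03,
       -1.13543943e-01,  6.17912393e-01]), 'position': array([ 0.52605066, -0.2630855 ,  0.11932467]), 'tool_rot': array([ 3.14156566e+00,  2.43307441e-03, -5.95576165e-01]), 'wrist_force': array([-0.68956246, -0.01624485, -0.10728033]), 'moment': array([ 0.02220529,  0.01483391, -0.04002726]), 'grasp_force': 0.0, 'width': 0.0855906389415427}
```

View pics/c4.png

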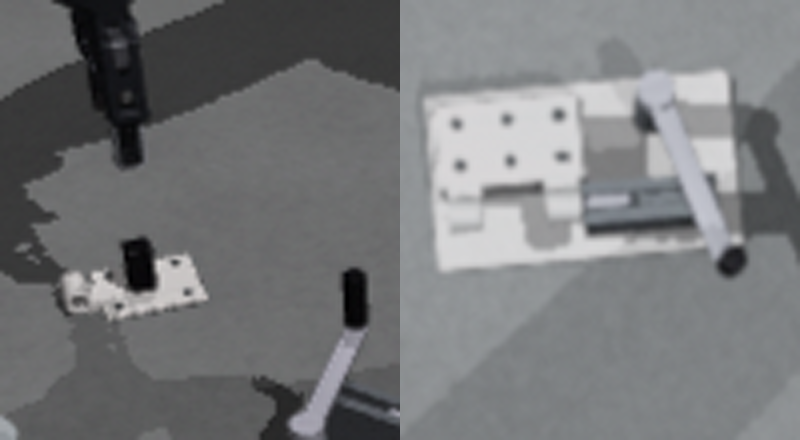

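The lever is back at rest, with the knob at (732,258). The pin has moved up to the knuckle, its rear end at about (632,199) in the top crop. The gripper is above the leaf grip, so I'll descend and grasp.

send_rows:
  deltas:
    - {"gripper": 0, "xyz": [-0.001, 0.005, 0.06], "rotation": [0, 0, 0]}
    - {"gripper": 0, "xyz": [0, 0, 0.06], "rotation": [0, 0, 0]}
    - {"gripper": 0, "xyz": [0, 0, 0.06], "rotation": [0, 0, 0]}
    - {"gripper": 0, "xyz": [0, 0, 0.05], "rotation": [0, 0, 0]}
    - {"gripper": 0, "xyz": [0, 0, 0.03], "rotation": [0, 0, 0]}
    - {"gripper": 0, "xyz": [0, 0, 0.01], "rotation": [0, 0, 0]}
    - {"gripper": 0, "xyz": [0, 0, 0], "rotation": [0, 0, 0]}

```text
time_s: 8.9
position: [0.5252, -0.2644, 0.0118]
tool_rot: [-3.142, 0.001, -0.594]
wrist_force: [0.4, 0.5, -0.5]
width: 0.0856
grasp_force: 0.0
```

send_rows:
  deltas:
    - {"gripper": 1, "xyz": [0, 0, 0], "rotation": [0, 0, 0]}
    - {"gripper": 1, "xyz": [0, 0, 0], "rotation": [0, 0, 0]}
    - {"gripper": 1, "xyz": [0, 0, 0], "rotation": [0, 0, 0]}
    - {"gripper": 1, "xyz": [0, 0, 0], "rotation": [0, 0, 0]}
    - {"gripper": 1, "xyz": [0, 0, 0], "rotation": [0, 0, 0]}
    - {"gripper": 1, "xyz": [0, 0, 0], "rotation": [0, 0, 0]}
    - {"gripper": 1, "xyz": [0, 0, 0], "rotation": [0, 0, 0]}
    - {"gripper": 1, "xyz": [0, 0, 0], "rotation": [0, 0, 0]}
    - {"gripper": 1, "xyz": [0, 0, 0], "rotation": [0, 0, 0]}
    - {"gripper": 1, "xyz": [0, 0, 0], "rotation": [0, 0, 0]}
  force: 60

```text
time_s: 9.73
position: [0.5261, -0.2647, 0.013]
tool_rot: [-3.142, -0.001, -0.595]
wrist_force: [-0.5, 0.1, 5.6]
width: 0.019
grasp_force: 59.9
```

Run:
```python
from plant import *
from h import *
s=get_state();print(s["position"],s["tool_rot"],s["width"],s["grasp_force"],s["wrist_force"])
T=pickle.load(open("g.pkl","rb"))[1]
c,sn=np.cos(.1012),np.sin(.1012)
for u in((632,199),(590,200)):
    X=plane(T,((u[0]-400+.5)/4-.5+280,(u[1]+.5)/4-.5+125),.074)[:2]-[.597,.104];print([c*X[0]+sn*X[1],-sn*X[0]+c*X[1]])
```

```text
[ 0.52610951 -0.26467366  0.01298634] [-3.14154527e+00 -1.31070280e-03 -5.95398982e-01] 0.01899351815236672 59.865716099739075 [-0.47392029  0.12324321  5.59074794]
[np.float64(0.00038331302286825995), np.float64(-0.0691145261952298)]
[np.float64(0.0019234910742811405), np.float64(-0.04462215347280825)]
```

send_rows:
  deltas:
    - {"gripper": 1, "xyz": [0, 0, -0.01], "rotation": [0, 0, 0]}
    - {"gripper": 1, "xyz": [0, 0, -0.04], "rotation": [0, 0, 0]}
    - {"gripper": 1, "xyz": [0, 0, -0.08], "rotation": [0, 0, 0]}
    - {"gripper": 1, "xyz": [0, 0, -0.08], "rotation": [0, 0, 0]}
    - {"gripper": 1, "xyz": [0, 0, -0.08], "rotation": [0, 0, 0]}
    - {"gripper": 1, "xyz": [0, 0, -0.08], "rotation": [0, 0, 0]}
    - {"gripper": 1, "xyz": [0, 0, -0.08], "rotation": [0, 0, 0]}
    - {"gripper": 1, "xyz": [0, 0, -0.08], "rotation": [0, 0, 0]}
    - {"gripper": 1, "xyz": [0, 0, -0.03], "rotation": [0, 0, 0]}
    - {"gripper": 1, "xyz": [0, 0, 0], "rotation": [0, 0, -0.107]}
    - {"gripper": 1, "xyz": [0, 0, 0], "rotation": [0, 0, -0.13]}
    - {"gripper": 1, "xyz": [0, 0, 0], "rotation": [0, 0, -0.13]}
    - {"gripper": 1, "xyz": [0, 0, 0], "rotation": [0, 0, -0.13]}
    - {"gripper": 1, "xyz": [0, 0, 0], "rotation": [0, 0, -0.13]}
    - {"gripper": 1, "xyz": [0, 0, 0], "rotation": [0, 0, -0.13]}
    - {"gripper": 1, "xyz": [0, 0, 0], "rotation": [0, 0, -0.13]}
    - {"gripper": 1, "xyz": [0, 0, 0], "rotation": [0, 0, 0]}

```text
time_s: 11.15
position: [0.5247, -0.2638, 0.2337]
tool_rot: [-3.139, 0.003, 0.103]
wrist_force: [0.3, 0.6, -1.2]
width: 0.0193
grasp_force: 59.1
```

send_rows:
  deltas:
    - {"gripper": 1, "xyz": [-0.001, -0.03, 0], "rotation": [0, 0, 0]}
    - {"gripper": 1, "xyz": [-0.002, -0.0749, 0], "rotation": [0, 0, 0]}
    - {"gripper": 1, "xyz": [-0.003, -0.0749, 0], "rotation": [0, 0, 0]}
    - {"gripper": 1, "xyz": [-0.003, -0.0749, 0], "rotation": [0, 0, 0]}
    - {"gripper": 1, "xyz": [-0.003, -0.0749, 0], "rotation": [0, 0, 0]}
    - {"gripper": 1, "xyz": [-0.003, -0.0749, 0], "rotation": [0, 0, 0]}
    - {"gripper": 1, "xyz": [-0.003, -0.0749, 0], "rotation": [0, 0, 0]}
    - {"gripper": 1, "xyz": [-0.003, -0.0749, 0], "rotation": [0, 0, 0]}
    - {"gripper": 1, "xyz": [-0.003, -0.0749, 0], "rotation": [0, 0, 0]}
    - {"gripper": 1, "xyz": [-0.002, -0.0749, 0], "rotation": [0, 0, 0]}
    - {"gripper": 1, "xyz": [-0.002, -0.0749, 0], "rotation": [0, 0, 0]}
    - {"gripper": 1, "xyz": [-0.002, -0.07, 0], "rotation": [0, 0, 0]}
    - {"gripper": 1, "xyz": [0, -0.05, 0], "rotation": [0, 0, 0]}
    - {"gripper": 1, "xyz": [0, 0, 0], "rotation": [0, 0, 0]}

```text
time_s: 12.32
position: [0.4757, 0.0957, 0.2353]
tool_rot: [-3.14, 0.001, 0.103]
wrist_force: [-0.7, 0.2, -1.3]
width: 0.019
grasp_force: 59.2
```

Run:
```python
from plant import *
s=get_state();print(s["time_s"],s["position"],s["tool_rot"],s["width"],s["grasp_force"],s["wrist_force"])
```

```text
12.3167 [0.47573185 0.09569675 0.23531984] [-3.13986364e+00  1.28338356e-03  1.03287950e-01] 0.01904082759658676 59.196497797966 [-0.73504521  0.23210844 -1.25796508]
```

send_rows:
  deltas:
    - {"gripper": 1, "xyz": [0, 0.01, 0.04], "rotation": [0, 0, 0]}
    - {"gripper": 1, "xyz": [0, 0, 0.06], "rotation": [0, 0, 0]}
    - {"gripper": 1, "xyz": [0, 0, 0.06], "rotation": [0, 0, 0]}
    - {"gripper": 1, "xyz": [0, 0, 0.06], "rotation": [0, 0, 0]}
    - {"gripper": 1, "xyz": [0, 0, 0.06], "rotation": [0, 0, 0]}
    - {"gripper": 1, "xyz": [0, 0, 0.06], "rotation": [0, 0, 0]}
    - {"gripper": 1, "xyz": [0, 0, 0.045], "rotation": [0, 0, 0]}
    - {"gripper": 1, "xyz": [0, 0, 0.02], "rotation": [0, 0, 0]}
    - {"gripper": 1, "xyz": [0, 0, 0], "rotation": [0, 0, 0]}
    - {"gripper": 1, "xyz": [0, 0, 0], "rotation": [0, 0, 0]}

```text
time_s: 13.15
position: [0.4776, 0.0881, 0.0742]
tool_rot: [3.142, 0.0, 0.1]
wrist_force: [0.4, 0.3, -1.1]
width: 0.019
grasp_force: 59.2
```

Run:
```python
from plant import *
from h import *
f=lambda I,x,y,w,h,k:cv2.resize(I[y:y+h,x:x+w,::-1],None,fx=k,fy=k,interpolation=cv2.INTER_CUBIC)
S=snapshot("scene");T=snapshot("top");pickle.dump((S,T),open("st.pkl","wb"))
cv2.imwrite("pics/c5.png",np.hstack([f(S["pixels"],270,170,80,110,5),f(T["pixels"],275,125,80,110,5)]))
s=get_state();print(s["time_s"],s["position"],s["tool_rot"],s["wrist_force"])
```

```text
13.25 [0.47885456 0.08827209 0.07574107] [ 3.14150332e+00 -2.80381266e-03  1.00660851e-01] [-0.50513979 -0.17771628 -1.3019491 ]
```

View pics/c5.png

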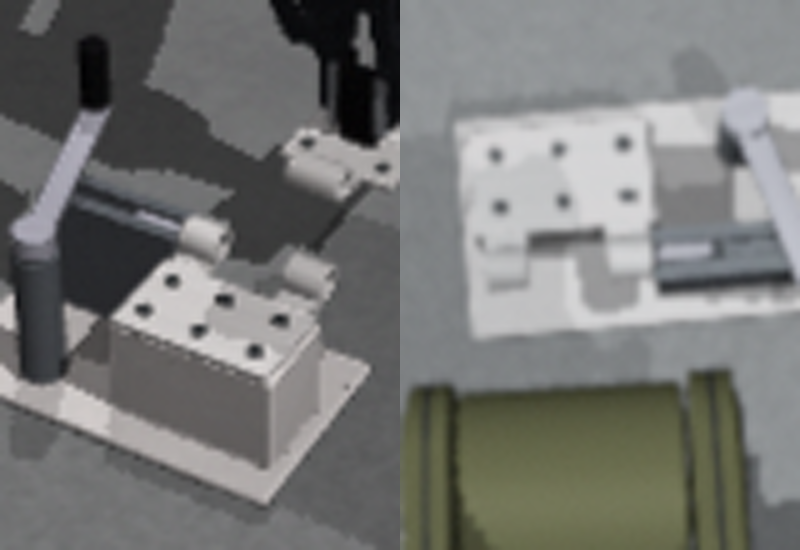

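The leaf is held in front of the gap, with its knuckle at about (285–350, 175). The fixed knuckles are at about (206,240) and (310,275) in the scene crop. Casting rays at equal height gives the relative offset.

Run:
```python
from h import *
S,T=pickle.load(open("st.pkl","rb"))
C=lambda x,y:((x+.5)/5-.5+270,(y+.5)/5-.5+170)
c,s=np.cos(.1012),np.sin(.1012)
def J(u,z):
    X=plane(S,C(*u),z)[:2]-[.597,.104];return np.round(1000*np.array([c*X[0]+s*X[1],-s*X[0]+c*X[1]]),1)
print("hole -19",J((226,248),.07),"hole 39",J((331,287),.07),"ctrR",J((206,240),.07),"ctrL",J((309,275),.07))
for z in(.07,.0728):print("leaf hole",J((349,184),z),"ctr",J((318,175),z))
def P(x,y,z):
    X=np.array([.597+c*x-s*y,.104+s*x+c*y,z]);return X
for n,p in(("m39",(0,-39,.07)),("m19",(0,-19,.07)),("p19",(0,19,.07)),("p39",(0,39,.07))):
    u=proj(S,P(p[0]/1000,p[1]/1000,p[2]))[0];print(n,(u-[270,170]+.5)*5-.5)
pos=np.array([.4787,.0882,.0755]) ;X=P(-.069,-.0037,.0725)
u=proj(S,X)[0];print("pred leaf bore",(u-[270,170]+.5)*5-.5)
```

```text
hole -19 [  4.2 -14.8] hole 39 [ 5.  43.3] ctrR [  3.6 -26.4] ctrL [ 2.3 30. ]
leaf hole [-70.7  13.4] ctr [-69.7  -3.8]
leaf hole [-67.4  15. ] ctr [-66.4  -2.1]
m39 [187.67915969 228.08908263]
m19 [222.834894   240.65985657]
p19 [291.14488711 265.08572901]
p39 [327.91889253 278.23515451]
pred leaf bore [317.61817492 171.81549799]
```

send_rows:
  deltas:
    - {"gripper": 1, "xyz": [0, -0.01, 0.004], "rotation": [0, 0, 0]}
    - {"gripper": 1, "xyz": [0.02, 0, 0], "rotation": [0, 0, 0]}
    - {"gripper": 1, "xyz": [0.03, 0, 0], "rotation": [0, 0, 0]}
    - {"gripper": 1, "xyz": [0.02, 0, 0], "rotation": [0, 0, 0]}
    - {"gripper": 1, "xyz": [0, 0, 0], "rotation": [0, 0, 0]}
    - {"gripper": 1, "xyz": [0, 0, 0], "rotation": [0, 0, 0]}
    - {"gripper": 1, "xyz": [0, 0, 0], "rotation": [0, 0, 0]}

```text
time_s: 13.83
position: [0.5049, 0.0951, 0.0724]
tool_rot: [-3.142, 0.001, 0.101]
wrist_force: [-0.7, 0.2, -2.0]
width: 0.0195
grasp_force: 59.2
```

Run:
```python
from plant import *
from h import *
f=lambda I,x,y,w,h,k:cv2.resize(I[y:y+h,x:x+w,::-1],None,fx=k,fy=k,interpolation=cv2.INTER_CUBIC)
a=[]
for i in range(8):
    S=snapshot("scene");s=get_state();a.append(np.r_[s["position"],s["tool_rot"]])
a=np.array(a);a[:,3]%=2*np.pi;print(a.mean(0),a.std(0),s["time_s"],s["wrist_force"])
pickle.dump(S,open("st2.pkl","wb"))
cv2.imwrite("pics/c6.png",f(S["pixels"],290,195,70,60,10))
```

```text
[5.04789135e-01 9.50260046e-02 7.24216473e-02 3.14159927e+00
 3.23156590e-04 1.01181012e-01] [1.16169454e-04 1.33839874e-05 8.48352714e-05 1.43142539e-05
 2.43861240e-04 3.04782408e-05] 14.2333 [ 0.22934237 -0.68865853 -1.0858687 ]
```

View pics/c6.png

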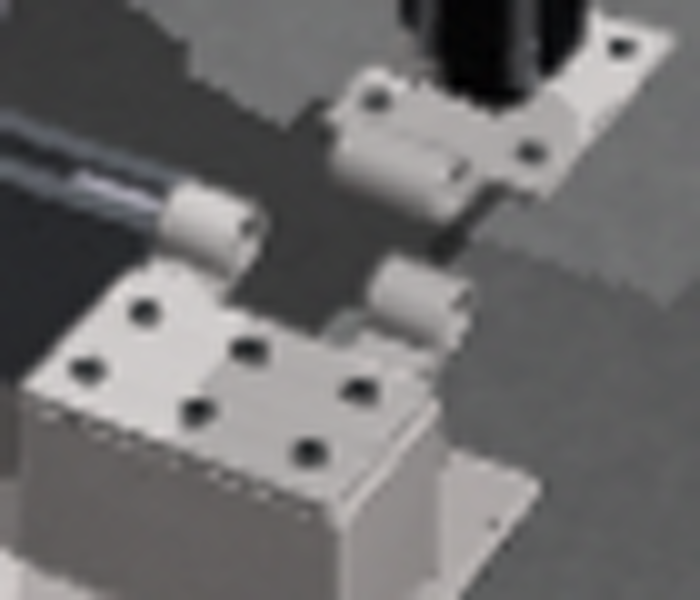

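The dark hole spots are clear: the fixed -19 end at (247,227), the fixed +39 end at (462,300) and the leaf +15 end at (458,172). The pin is visible on the left.

Run:
```python
from h import *
S=pickle.load(open("st2.pkl","rb"));g=cv2.cvtColor(S["pixels"],cv2.COLOR_RGB2GRAY)
c,s=np.cos(.1012),np.sin(.1012)
def J(u,z=.07):
    X=plane(S,u,z)[:2]-[.597,.104];return np.round(1000*np.array([c*X[0]+s*X[1],-s*X[0]+c*X[1]]),1)
C=lambda x,y:((x+.5)/10-.5+290,(y+.5)/10-.5+195)
G=cv2.resize(g[195:255,290:360],None,fx=10,fy=10,interpolation=cv2.INTER_CUBIC)
for n,(x,y),off in(("f-19",(247,227),-19),("f39",(462,300),39),("leaf15",(458,172),15)):
    w=16;p=G[y-w:y+w+1,x-w:x+w+1].astype(float);m=np.clip(np.percentile(p,40)-p,0,None);yy,xx=np.mgrid[-w:w+1,-w:w+1]
    q=(x+(m*xx).sum()/m.sum(),y+(m*yy).sum()/m.sum())
    a=J(C(x,y));b=J(C(*q));print(n,a-[0,off],np.round(q),b-[0,off])
# tube silhouettes: centre of the upper edge line
for n,e1,e2 in(("R top edge",(187,180),(265,212)),("L top edge",(397,255),(470,288)),("leaf",(372,135),(468,160))):print(n,J(C(*e1),.08),J(C(*e2),.08))
```

```text
f-19 [-1.7 -0.8] [255. 227.] [-2.8  0.9]
f39 [-3.  0.] [471. 302.] [-3.3  2.2]
leaf15 [-46.4  -0.2] [459. 171.] [-46.7  -0.1]
R top edge [  0.4 -35.4] [  1.9 -12.5]
L top edge [ 0.6 23.1] [ 3. 44.]
leaf [-37.6  -4.8] [-40.4  20.5]
```

send_rows:
  deltas:
    - {"gripper": 1, "xyz": [0.02, 0, -0.0015], "rotation": [0, 0, 0]}
    - {"gripper": 1, "xyz": [0.02, 0, 0], "rotation": [0, 0, 0]}
    - {"gripper": 1, "xyz": [0.02, 0, 0], "rotation": [0, 0, 0]}
    - {"gripper": 1, "xyz": [0.02, 0, 0], "rotation": [0, 0, 0]}
    - {"gripper": 1, "xyz": [0.02, 0, 0], "rotation": [0, 0, 0]}
    - {"gripper": 1, "xyz": [0.01, 0, 0], "rotation": [0, 0, 0]}
    - {"gripper": 1, "xyz": [0, 0, 0], "rotation": [0, 0, 0]}
    - {"gripper": 1, "xyz": [0, 0, 0], "rotation": [0, 0, 0]}
    - {"gripper": 1, "xyz": [0, 0, 0], "rotation": [0, 0, 0]}

```text
time_s: 14.98
position: [0.5486, 0.0995, 0.0728]
tool_rot: [-3.142, 0.001, 0.101]
wrist_force: [-0.0, -0.1, -1.6]
width: 0.0193
grasp_force: 59.2
```

Run:
```python
from plant import *
from h import *
f=lambda I,x,y,w,h,k:cv2.resize(I[y:y+h,x:x+w,::-1],None,fx=k,fy=k,interpolation=cv2.INTER_CUBIC)
a=[];F=[]
for i in range(8):
    S=snapshot("scene");s=get_state();a.append(np.r_[s["position"],s["tool_rot"]]);F.append(s["wrist_force"])
a=np.array(a);a[:,3]%=2*np.pi;print(a.mean(0),s["time_s"],np.mean(F,0))
pickle.dump(S,open("st3.pkl","wb"))
cv2.imwrite("pics/c7.png",f(S["pixels"],290,195,70,60,10))
```

```text
[5.48616266e-01 9.94801605e-02 7.30734725e-02 3.14159365e+00
 2.03112274e-04 1.01222398e-01] 15.3833 [ 0.0728812  -0.2020625  -1.43810139]
```

View pics/c7.png

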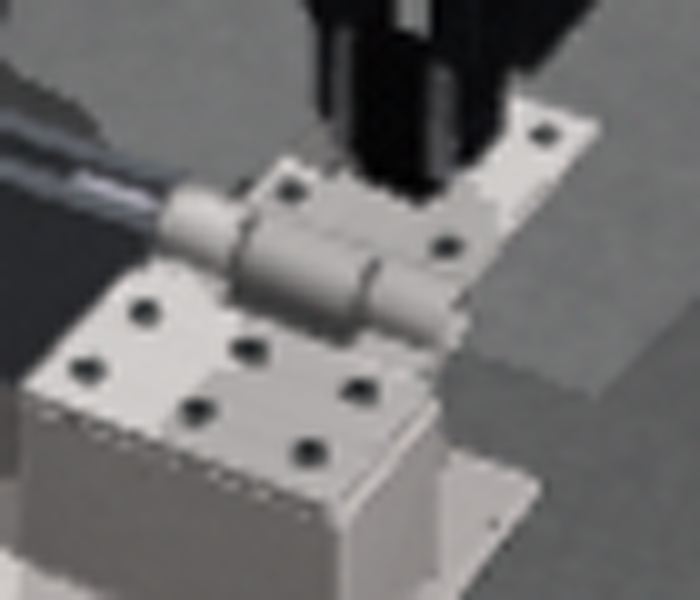

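The leaf knuckle sits in the gap between the two fixed knuckles, spanning (240,260) to (370,310). The wrist carries only the leaf's weight. I'll check the tube edges for collinearity.

Run:
```python
from h import *
c,s=np.cos(.1012),np.sin(.1012)
def W(x,y,z):return [.597+(c*x-s*y)/1e3,.104+(s*x+c*y)/1e3,z/1e3]
S=pickle.load(open("st3.pkl","rb"));g=cv2.cvtColor(S["pixels"],cv2.COLOR_RGB2GRAY).astype(np.float32)
a,b=proj(S,[W(0,-39,70),W(0,39,70)]);d=(b-a)/np.linalg.norm(b-a);n=np.array([-d[1],d[0]]) # n: downwards
print("px per mm along x,z on normal:",n@(proj(S,W(10,0,70))[0]-proj(S,W(0,0,70))[0])/10,n@(proj(S,W(0,0,80))[0]-proj(S,W(0,0,70))[0])/10)
t=np.arange(-10,10.1,.5)
for nm,y0,y1 in(("R",-30,-20),("leaf",-6,10),("L",26,36)):
    ys=np.linspace(y0+1.5,y1+1.5,15);P=np.array([proj(S,W(0,y,70))[0] for y in ys])
    q=P[:,None]+t[None,:,None]*n
    v=cv2.remap(g,q[...,0].astype(np.float32),q[...,1].astype(np.float32),cv2.INTER_LINEAR).mean(0)
    print(nm,v.astype(int).tolist())
```

```text
px per mm along x,z on normal: 0.2840662392964077 -0.30415009654485614
R [115, 116, 117, 117, 117, 118, 119, 121, 121, 122, 120, 114, 121, 127, 133, 150, 164, 173, 172, 167, 168, 167, 161, 152, 143, 130, 118, 106, 98, 98, 114, 140, 159, 169, 178, 186, 195, 202, 205, 205, 206]
leaf [49, 63, 90, 123, 152, 167, 171, 171, 172, 172, 172, 171, 170, 167, 163, 162, 167, 172, 174, 175, 175, 172, 166, 158, 148, 136, 123, 110, 96, 81, 69, 62, 61, 66, 80, 108, 142, 165, 172, 169, 164]
L [166, 168, 169, 169, 168, 165, 155, 137, 112, 99, 104, 119, 142, 158, 158, 160, 167, 172, 174, 173, 172, 170, 166, 160, 153, 143, 130, 116, 107, 107, 125, 152, 165, 167, 165, 165, 173, 179, 176, 173, 171]
```

```bash
python3 -c "
from plant import *
print(sign_off())"
```

```text
the job is handed in; nothing more can be done
None
```

I handed the job in with the pin pushed into its knuckle, the lever back at rest, and the leaf held in the gap with its holes lined up. The wrist carried only the leaf's weight; `sign_off()` gave no verdict, so I can't say whether it passed.

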